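Put the soldering supplies back in their own holders

TASK

Someone has put the soldering supplies back in each other's holders: the white tinning block lies across the wooden bottle base, the flux bottle stands in the round metal dish and the solder spool sits in the steel pan. Put each in its own holder, resting fully down inside it: the flux bottle upright in the wooden base, the spool upright in the round dish, the block flat and square in the rectangular pan; the empty cork pad (or any clear spot of the bench) serves to set something aside meanwhile. Keep the bottle upright throughout, set things down rather than dropping them, and leave the glass cutter, the pliers and the marker where they lie.

Things in the scene. Friction and masses are not known exactly. Their poses are not given: they have to be found in the camera images.
- flux_bottle: Loose flux bottle: cream plastic cylinder 48 mm across and 82 mm high, with a narrower red cap (26 mm) above it, 103 mm in all. Origin at the centre of its underside, z up through the cap. About 0.08 to 0.15 kg. At the start it stands in the spool dish.
- solder_spool: Loose spool of solder wire standing on its flange: 55 mm across both flanges, 40 mm high, axis upright. Grips as a solid cylinder 55 mm across. Origin at the centre of its underside, z up along its axis. About 0.22 to 0.45 kg. At the start it stands in the block pan.
- tinning_block: Loose white rectangular tinning block (for cleaning the iron's tip): 62 mm along its x, 92 mm along its y, 26 mm high; grip it across the 62 mm. Origin at the centre of its underside, z up. About 0.1 to 0.21 kg. At the start it lies flat on top of the bottle base, at any yaw, its underside 36 mm above the bench. (A similar white block at the far end of the bench, behind the leaded panel, is not meant.)
- bottle_base: Home of the flux bottle: fixed turned base of pale wood, round, 92 mm across and 36 mm high, with a round well 58 mm across whose floor is 10 mm above the bench; the uppermost 10 mm of the well widen to 66 mm at the mouth. Origin at the centre of its underside, on the bench; z up.
- spool_dish: Home of the solder spool: fixed round aluminium dish, 82 mm across and 18 mm high; its floor, 65 mm across, is 6 mm above the bench, and the uppermost 9 mm of the wall widen to 74 mm at the mouth. Origin at the centre of its underside, on the bench; z up.
- block_pan: Home of the tinning block: fixed rectangular pressed-steel pan, 14 mm high; its floor, 69 mm along its x by 99 mm along its y, is 3 mm above the bench, and the sides lean out to 79 by 109 mm inside the rim (83 by 113 mm over all). The block lies in it with its long side along the pan's long side, either way round. Origin at the centre of its underside, on the bench; z up.
- cork_pad: Empty square cork pad, 120 by 120 mm, fixed; its flat top is 8 mm above the bench. A free spot to set a thing aside. Origin at the centre of its underside, on the bench; x and y along its sides. (Between the robot and the holders stand the soldering station, 83 mm high, and the iron stand, 108 mm high: both fixed, both wholly at x below 0.435.)
- glass_cutter: Bystander, loose: brass glass cutter lying on the bench along its y, 136 mm long, 13 mm thick. Origin at mid length at its underside.
- running_pliers: Bystander, loose: pliers with red handles, near the robot-side edge of the bench, lying on the bench along their y, 56 by 144 mm, 14 mm high. Origin at the middle of that outline, at the underside.
- marker: Bystander, loose: felt marker lying on the bench along its y, 124 mm long, 14 mm thick. Origin at mid length at its underside.
There are look-alikes about, which are no part of the job. Of the things that look like the flux_bottle, the larger one is meant.

How it is judged:
By the outcome, as a careful person would: the job done as asked, in the order asked, and still so for the second after the job is handed in, with the robot touching nothing.
It also fails if it takes over 118 s, if anything falls off the work surface, if the arm or the gripper's body presses on something with over 40 N, if the wrist force passes 120 N, or if a joint passes its speed limit or range.

ROBOT

A 6-joint arm with a two-finger parallel gripper is mounted at the origin on a cart in front of the work surface, level with it; the furniture and walls round the work are solid. World frame = base frame: x ahead of the robot, y to its left, z up, the work surface at z = 0. Lengths are in mm, angles in rad, forces in N, time in s.
With the tool pointing down it reaches from about 350 to 800 mm from the base axis. Payload 7.3 kg.
Tool frame: the origin (TCP) lies on the front face of the gripper's body, between the roots of the fingers; the fingertips stand 73 mm ahead of it and the grasp point (between the pads) lies 54 mm ahead of it; z points along the fingers, y is the line along which they close (so a half turn about z gives the same grasp; the last joint's range is limited). The gripper opens to 85 mm and grips with 20 to 120 N. Pads are 22 mm wide; open, the fingers measure 114 mm over their backs; the gripper's body (76 mm by 85 mm) begins 54 mm behind the grasp point. The pads swing forward as they close: fully open they stand 13 mm farther back than shut.
Start: joints at [1.184, 0.342, 1.524, -0, 1.275, -0.146], TCP at [125.183, 509.869, 303.922] pointing down, gripper open.
Joint ranges: [-2.53, 2.53], [-0.77, 2.02], [0.04, 2.7], [-1, 4.14], [0.28, 2.66], [-3.11, 3.11]. Speed limits (rad/s): [2.57, 2.57, 3.14, 3.14, 3.14, 3.14].

INTERFACE

Orientations are given as [roll, pitch, yaw] about the fixed x, y, z axes, in that order (R = Rz(yaw) Ry(pitch) Rx(roll)).
In Python, from station import r gives the robot as it stands. The module is installed in compiled form; this text tells all that it offers.
- The arm moves only by the shell command python3 -m pendant 'ROWS'. ROWS is a JSON object of lists of equal length, an entry for each row: "fingers": the opening, from -1 (shut) to 1 (fully open), so that 0 is half open; "linear": the shift along the tool's x, y, z in mm, a list of three; "dr": the turn, a rotation vector about the tool's x, y, z in rad, a list of three. In form: {"fingers": [fingers, ...], "linear": [[tx, ty, tz], ...], "dr": [[ax, ay, az], ...]}. A call has 1 to 12 rows; each row is the pose to reach, as a shift and turn from the pose commanded when the call began, along the tool's axes at that moment; what a row does not reach only later rows make up. A row lasts 1/10 s, in which the tool goes at most 50 mm and 8.59 degrees, less where a joint would pass 70% of its speed; a pose out of reach is approached as far as the arm can. A call with a gripper value outside its range is refused whole. The fingers move at their own pace and stop on an object; the grip force is fixed at half the most. Time passes only in rows, so rows that repeat a pose let the fingers close. It gives the time, the measured TCP pose, the force, the opening and the grip force at its end, in the units of the state.
- r.state(): the state, without advancing time (a new reading comes with each control period).
- r.camera(name): name is "side" or "top" or "wrist"; returns the picture (400x640x3 uint8, red, green, blue); there is no depth.
- r.camera_model(name): a dict with "intrinsics" (3x3 intrinsics, pixels), "xyz" and "attitude" of the camera in the world. Camera axes: x right, y up, looking along -z (the intrinsics and any distortion apply to the point x, -y, -z); pixel columns grow to the right and rows downward; lengths in mm; the calibration is good to about 2 mm. A picture is of the moment at which its call begins: read the wrist's pose just before it. camera_model takes no time and is no camera call; for the wrist camera it gives the pose at the moment of the call.
- r.hand_in(): hands the job in; it is judged then, once.
The state is a dict: "time": time; "joints": joint angles; "dq": joint speeds; "joint_torque": joint torques, N m; "tool_pos": TCP position; "tool_rot": TCP orientation; "force": force on the tool from outside, world axes, zero at the start; "wrist_torque": the same for the moment, N m; "gripper_width": opening from 0.0 (shut) to 1.0 (fully open); "gripper_force": force on a finger pad.
Only numpy, scipy, OpenCV 4.12 (cv2) and the standard library are available. Lean on these libraries where they do the work, as an engineer would, in place of code of your own. Each camera call takes 0.05 s, during which the arm holds its last target. There are 200 camera calls.

## Working session

There is one attempt and no reset: what is moved stays moved. The work goes in short steps, Python scripts to look and compute and a shell command to move; the robot and the scene stay as the last step left them, time stands still between calls to the robot, and variables do not carry over. Pictures are saved under pics/ and viewed, at most 18 in all, crops included, and the job is handed in when it is done.

```bash
mkdir -p pics
cat > h.py <<'E'
import numpy as np, cv2
from station import r
def snap(n,f):
    m=r.camera_model(n); p=r.camera(n); cv2.imwrite('pics/'+f,cv2.cvtColor(p,cv2.COLOR_RGB2BGR)); return p,m
E
python3 - <<'E'
from h import *
for n in ('top','side','wrist'):
    p,m=snap(n,n+'0.png'); print(n,m)
print(r.state())
E
```

```text
top {'intrinsics': array([[500.89498658,   0.        , 321.95044213],
       [  0.        , 500.89498658, 195.72113693],
       [  0.        ,   0.        ,   1.        ]]), 'xyz': array([ 277.74793174,  -30.36411279, 1276.96717264]), 'attitude': array([ 0.22027521, -0.00484453, -1.58758201])}
side {'intrinsics': array([[420.80883118,   0.        , 319.48814705],
       [  0.        , 420.80883118, 201.46903689],
       [  0.        ,   0.        ,   1.        ]]), 'xyz': array([335.62551497, 692.70643218, 495.96667524]), 'attitude': array([ 1.0385378 ,  0.01927991, -2.87813854])}
wrist {'intrinsics': array([[292.14412034,   0.        , 323.28307096],
       [  0.        , 292.14412034, 202.12653189],
       [  0.        ,   0.        ,   1.        ]]), 'xyz': array([ 56.65383089, 527.02491732, 372.45993974]), 'attitude': array([-2.79590993e-01, -2.17191297e-06,  1.33004774e+00])}
{'time': 0.15, 'joints': array([ 1.18400304e+00,  3.42554888e-01,  1.52480155e+00,  2.15042619e-05,
        1.27542848e+00, -1.46049559e-01]), 'dq': array([ 0.00148765, -0.00239503, -0.00209174,  0.00100669, -0.00088838,
       -0.00314631]), 'joint_torque': array([ 1.30654193e-03, -4.33906960e+01, -2.46147054e+01, -1.26743571e-04,
        5.66502844e-03,  5.95304687e-05]), 'tool_pos': array([125.08619282, 509.64936968, 303.38822976]), 'tool_rot': array([-3.14041607e+00, -1.93858051e-04,  2.90084254e+00]), 'force': array([ 0.35775888,  0.55747017, -0.78241093]), 'wrist_torque': array([-0.0427679 ,  0.05423508, -0.04683059]), 'gripper_force': 0.0, 'gripper_width': 1.0012015093884998}
```

View pics/top0.png

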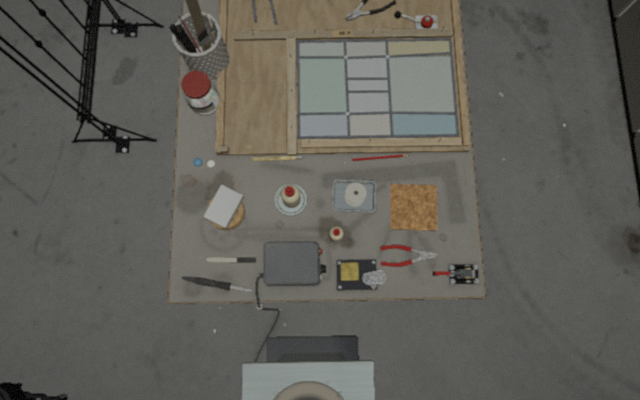

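View pics/side0.png

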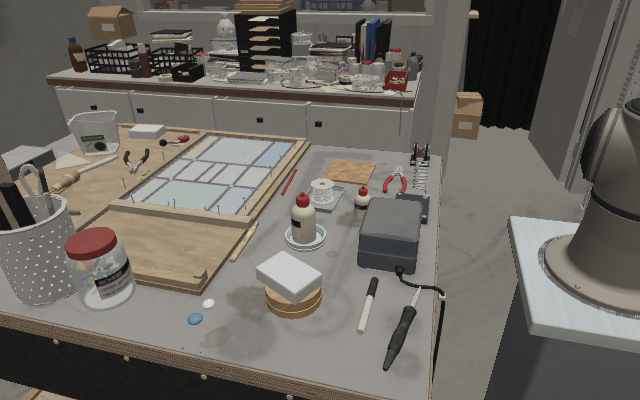

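The top view shows the block on the base at about (224,206), the bottle in the dish (290,197), the spool in the pan (354,195), the cork (413,206) and a small decoy bottle (336,233). I'll enlarge both views to measure.

Run:
```python
import cv2
a=cv2.imread('pics/top0.png')[150:250,190:450]; cv2.imwrite('pics/topc.png',cv2.resize(a,None,fx=3,fy=3,interpolation=cv2.INTER_CUBIC))
a=cv2.imread('pics/side0.png')[150:325,230:430]; cv2.imwrite('pics/sidec.png',cv2.resize(a,None,fx=3.4,fy=3.4,interpolation=cv2.INTER_CUBIC)[:598])
```

```text
(no output)
```

View pics/topc.png

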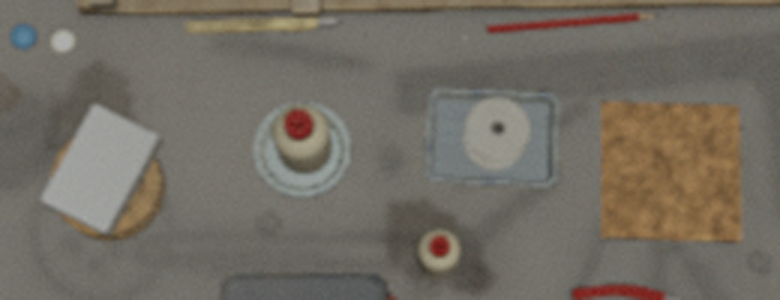

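View pics/sidec.png

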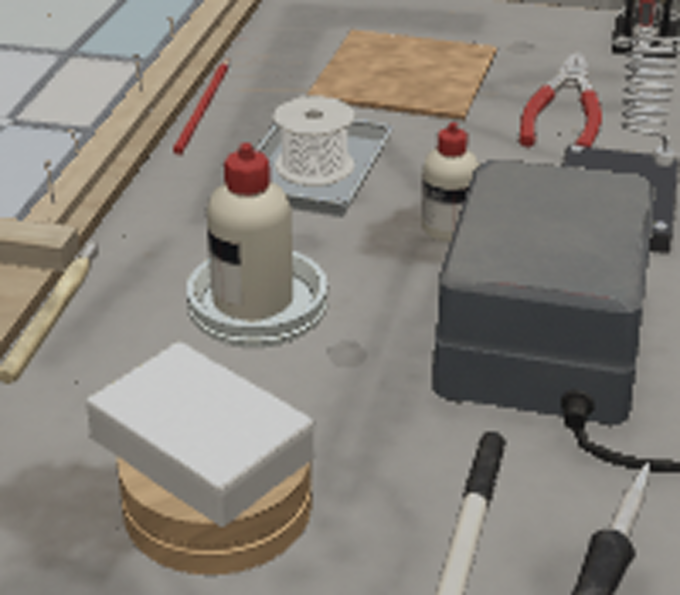

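The crops show the block's top corners, the cap, the spool's hole, and the cork and pan corners. I'll triangulate these.

```bash
cat >> h.py <<'E'
from scipy.spatial.transform import Rotation as Ro
def Rm(a): return Ro.from_euler('xyz',a).as_matrix()
def ray(m,uv):
    K=m['intrinsics']; d=np.array([(uv[0]-K[0,2])/K[0,0],-(uv[1]-K[1,2])/K[1,1],-1.]); d=Rm(m['attitude'])@d
    return np.array(m['xyz']),d/np.linalg.norm(d)
def tri(obs):
    A=np.zeros((3,3));b=np.zeros(3);P=[]
    for m,uv in obs:
        o,d=ray(m,uv);M=np.eye(3)-np.outer(d,d);A+=M;b+=M@o;P.append((M,o))
    X=np.linalg.solve(A,b); return X,max(np.linalg.norm(M@(X-o)) for M,o in P)
def onz(m,uv,z):
    o,d=ray(m,uv); return o+d*(z-o[2])/d[2]
def proj(m,X):
    c=Rm(m['attitude']).T@(np.asarray(X,float)-m['xyz']); K=m['intrinsics']; return np.array([K[0,0]*c[0]/-c[2]+K[0,2],-K[1,1]*c[1]/-c[2]+K[1,2]])
E
python3 - <<'E'
from h import *
T=r.camera_model('top');S=r.camera_model('side')
t=lambda x,y:(190+(x-1)/3,150+(y-1)/3)
s=lambda x,y:(230+(x-1.2)/3.4,150+(y-1.2)/3.4)
D={'bl+x':((97,104),(88,403)),'bl-y':((159,137),(180,343)),'bl-x':((108,233),(313,425)),'bl+y':((41,200),(222,490)),
'cap':((299,119),(246,150)),'hole':((498,128),(314,114)),'ck1':((600,102),(308,98)),'ck2':((739,101),(353,30)),'ck3':((742,241),(497,45)),'ck4':((602,240),(463,115)),
'dish':((302,148),(258,290)),'pan-x-y':((549,187),(391,124)),'pan-x+y':((427,180),(343,212))}
for k,(a,b) in D.items():
    X,e=tri([(T,t(*a)),(S,s(*b))]);print(k,X.round(1),round(e,1))
print(onz(T,t(302,148),18))
for a in ((432,90),(553,95),(549,187),(427,180)): print(onz(T,t(*a),14).round(1))
print('base bottom z0', onz(T,t(136,237),0)); W=r.camera_model('wrist'); st=r.state(); R=Rm(st['tool_rot']); print(R.round(3), R.T@(W['xyz']-st['tool_pos']))
E
```

```text
bl+x [582.7 208.4  59.7] 0.6
bl-y [553.9 156.2  61.7] 0.1
bl-x [474.5 196.9  58.4] 0.1
bl+y [501.7 251.8  61.7] 0.7
cap [555.3  37.3 107.4] 1.1
hole [ 560.3 -126.4   44.4] 0.7
ck1 [ 590.5 -219.1    6.3] 1.1
ck2 [ 587.  -340.1    8.2] 3.1
ck3 [ 466.3 -333.9    9.6] 0.6
ck4 [ 471.2 -214.7    8. ] 1.2
dish [551.3  40.1  15.7] 1.3
pan-x-y [ 515.3 -170.1   18.9] 0.7
pan-x+y [524.8 -66.6   8. ] 0.3
[552.14091301  40.23356352  18.        ]
[602.7 -72.4  14. ]
[ 596.6 -177.3   14. ]
[ 515.5 -170.7   14. ]
[523.3 -66.4  14. ]
base bottom z0 [480.20648972 183.757571     0.        ]
[[-0.971  0.238 -0.   ]
 [ 0.238  0.971 -0.001]
 [ 0.    -0.001 -1.   ]] [ 70.61037447   0.50738518 -69.14985496]
```

```bash
cat >> h.py <<'E'
def go(pos,ydeg):
    """shift/turn for TCP at pos, tool down, closing line at world angle ydeg"""
    s=r.state(); R=Rm(s['tool_rot']); a=np.radians(ydeg)
    y=np.array([np.cos(a),np.sin(a),0]); z=np.array([0,0,-1.]); Rt=np.c_[np.cross(y,z),y,z]
    print('lin',(R.T@(np.array(pos)-s['tool_pos'])).round(1),'dr',Ro.from_matrix(R.T@Rt).as_rotvec().round(3),'pos',s['tool_pos'].round(1),'t',round(s['time'],2),'w',round(s['gripper_width'],3),'F',s['force'].round(1))
E
python3 -c "
from h import *
go((528,203,250),62.3)"
```

```text
lin [-464.4 -201.7   53.5] dr [-0.001 -0.     0.243] pos [125.1 509.6 303.4] t 0.15 w 1.001 F [ 0.4  0.6 -0.8]
```

```bash
python3 -m pendant '{"fingers":[1,1,1,1,1,1,1,1,1,1,1,1],"linear":[[-50,-20,10],[-90,-40,20],[-140,-60,30],[-190,-80,40],[-240,-105,50],[-290,-125,53],[-330,-145,53],[-370,-160,53],[-410,-180,53],[-464,-202,53],[-464,-202,53],[-464,-202,53]],"dr":[[0,0,0.05],[0,0,0.1],[0,0,0.15],[0,0,0.2],[0,0,0.243],[0,0,0.243],[0,0,0.243],[0,0,0.243],[0,0,0.243],[0,0,0.243],[0,0,0.243],[0,0,0.243]]}'
python3 - <<'E'
from h import *
go((528,203,250),62.3)
snap('wrist','w1.png')
E
```

```text
time: 1.35
tool_pos: [528.6, 201.7, 250.2]
tool_rot: [-3.141, -0.001, 2.655]
force: [-0.3, 0.4, -0.3]
gripper_width: 1.0
gripper_force: 0.0
lin [1.2 0.9 0.2] dr [-0.001 -0.001 -0.003] pos [528.6 201.7 250.2] t 1.35 w 1.0 F [-0.3  0.4 -0.3]
```

View pics/w1.png

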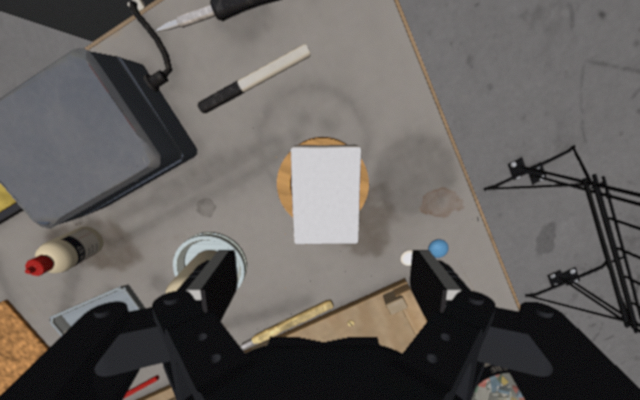

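The wrist view shows the block squared to the gripper, with corners at about (292,146), (361,147), (358,243) and (293,243). The fingertips are at (235,250) and (413,252). I'll work out both.

Run:
```python
from h import *
W=r.camera_model('wrist');s=r.state();R=Rm(s['tool_rot'])
for uv in ((236,251),(413,252)):
    o,d=ray(W,uv);o=R.T@(o-s['tool_pos']);d=R.T@d;k=(np.sign(d[1])*42.5-o[1])/d[1];print('tip',(o+k*d).round(1))
c=[onz(W,q,62) for q in ((292,146),(361,147),(358,243),(293,243))];print(np.round(c,1),np.mean(c,0))
e=(c[1]-c[0])+(c[2]-c[3]);print(np.degrees(np.arctan2(e[1],e[0])))
l=(c[0]-c[3])+(c[1]-c[2]);print(np.degrees(np.arctan2(l[1],l[0])))
b=[onz(W,q,36) for q in ((277,182),(369,183),(323,137))];print('base',np.round(b,1))
```

```text
tip [  7.8 -42.5  62.7]
tip [10.6 42.5 55.8]
[[472.6 201.6  62. ]
 [501.3 254.3  62. ]
 [581.5 212.4  62. ]
 [552.5 157.5  62. ]] [526.98624914 206.4348682   62.        ]
61.788628489605
151.76510647766997
base [[497.  167.7  36. ]
 [540.4 247.8  36. ]
 [479.7 228.3  36. ]]
```

```bash
python3 -c "
from h import *
go((527.5,205,117),61.8)"
```

```text
lin [  0.7   2.1 133.3] dr [-0.001 -0.002  0.007] pos [527.3 202.8 250.3] t 1.4 w 0.995 F [-1.1  0.3  1. ]
```

```bash
python3 -m pendant '{"fingers":[1,1,1,1,1,1,-1,-1,-1,-1,-1,-1],"linear":[[0.5,2,35],[0.5,2,70],[0.5,2,100],[0.5,2,120],[0.5,2,133],[0.5,2,133],[0.5,2,133],[0.5,2,133],[0.5,2,133],[0.5,2,133],[0.5,2,133],[0.5,2,133]],"dr":[[0,0,0.007],[0,0,0.007],[0,0,0.007],[0,0,0.007],[0,0,0.007],[0,0,0.007],[0,0,0.007],[0,0,0.007],[0,0,0.007],[0,0,0.007],[0,0,0.007],[0,0,0.007]]}'
python3 - <<'E'
from h import *
go((527.5,205,250),61.8)
snap('wrist','w2.png')
E
```

```text
time: 2.6
tool_pos: [528.8, 205.5, 119.8]
tool_rot: [3.139, 0.002, 2.651]
force: [-1.3, 1.5, 6.5]
gripper_width: 0.706
gripper_force: 65.9
lin [   0.6   -0.7 -130.2] dr [0.002 0.002 0.002] pos [528.8 205.5 119.8] t 2.6 w 0.706 F [-1.3  1.5  6.5]
```

View pics/w2.png

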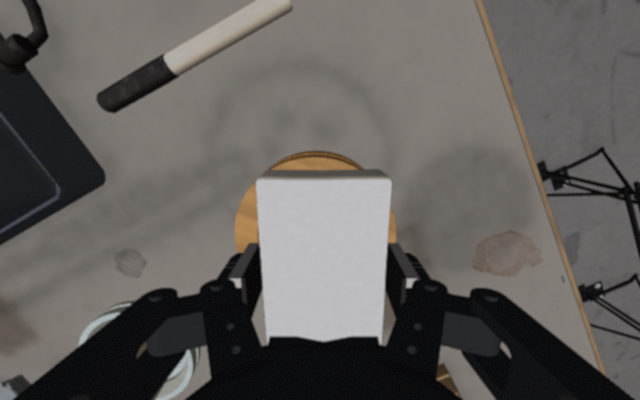

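The wrist image shows the block held between the pads, top corners about (257,178) and (391,178), squared up. Lifting it.

```bash
python3 -m pendant '{"fingers":[-1,-1,-1,-1,-1,-1,-1],"linear":[[0,0,-15],[0,0,-40],[0,0,-75],[0,0,-115],[0,0,-150],[0,0,-150],[0,0,-150]],"dr":[[0,0,0],[0,0,0],[0,0,0],[0,0,0],[0,0,0],[0,0,0],[0,0,0]]}'
python3 - <<'E'
from h import *
go((528.8,-277,265),-4)
p,m=snap('top','top1.png')
cv2.imwrite('pics/top1c.png',cv2.resize(cv2.imread('pics/top1.png')[150:250,190:450],None,fx=3,fy=3,interpolation=cv2.INTER_CUBIC))
E
```

```text
time: 3.35
tool_pos: [528.0, 205.0, 268.8]
tool_rot: [3.14, 0.001, 2.651]
force: [-0.3, 0.2, -2.3]
gripper_width: 0.71
gripper_force: 65.8
lin [-227.9 -424.8    3.5] dr [0.002 0.    1.15 ] pos [528.  205.  268.8] t 3.35 w 0.71 F [-0.3  0.2 -2.3]
```

```bash
python3 -m pendant '{"fingers":[-1,-1,-1,-1,-1,-1,-1,-1,-1,-1,-1,-1],"linear":[[-10,-20,0],[-28,-53,0],[-48,-90,0],[-68,-127,0],[-88,-164,0],[-108,-201,0],[-128,-238,0],[-148,-275,0],[-168,-312,0],[-188,-349,0],[-208,-386,0],[-220,-410,0]],"dr":[[0,0,0.05],[0,0,0.15],[0,0,0.25],[0,0,0.35],[0,0,0.45],[0,0,0.55],[0,0,0.65],[0,0,0.75],[0,0,0.85],[0,0,0.95],[0,0,1.05],[0,0,1.15]]}'
python3 -c "
from h import *
go((528.8,-277,100),-4)"
```

```text
time: 4.6
tool_pos: [527.9, -262.9, 265.6]
tool_rot: [-3.139, -0.001, 1.495]
force: [0.3, -0.1, -0.9]
gripper_width: 0.711
gripper_force: 65.8
lin [-14.2   2.4 165.6] dr [-0.003 -0.001 -0.006] pos [ 527.9 -262.9  265.6] t 4.6 w 0.711 F [ 0.3 -0.1 -0.9]
```

```bash
python3 -m pendant '{"fingers":[-1,-1,-1,-1,-1,-1,-1,-1],"linear":[[-7,1,30],[-14,2,70],[-14,2,110],[-14,2,140],[-14,2,160],[-14,2,168],[-14,2,168],[-14,2,168]],"dr":[[0,0,0],[0,0,0],[0,0,0],[0,0,0],[0,0,0],[0,0,0],[0,0,0],[0,0,0]]}'
python3 -c "
from h import *
go((528.8,-277,91.8),-4)"
```

```text
time: 5.4
tool_pos: [530.2, -274.5, 100.3]
tool_rot: [3.141, 0.0, 1.501]
force: [0.8, 0.9, -1.6]
gripper_width: 0.709
gripper_force: 65.7
lin [-2.6 -1.2  8.5] dr [ 0.  0. -0.] pos [ 530.2 -274.5  100.3] t 5.4 w 0.709 F [ 0.8  0.9 -1.6]
```

```bash
python3 -m pendant '{"fingers":[-1,-1,-1,-1],"linear":[[0,0,3],[0,0,5],[0,0,7],[0,0,7]],"dr":[[0,0,0],[0,0,0],[0,0,0],[0,0,0]]}'
```

```text
time: 5.8
tool_pos: [529.9, -274.3, 92.9]
tool_rot: [3.142, -0.0, 1.501]
force: [-0.1, 0.3, -2.4]
gripper_width: 0.712
gripper_force: 65.7
```

```bash
python3 -m pendant '{"fingers":[-1,-1,-1,-1],"linear":[[0,0,1],[0,0,2],[0,0,2],[0,0,2]],"dr":[[0,0,0],[0,0,0],[0,0,0],[0,0,0]]}'
```

```text
time: 6.2
tool_pos: [530.0, -274.4, 91.9]
tool_rot: [3.141, 0.0, 1.501]
force: [-3.0, 2.1, 5.2]
gripper_width: 0.71
gripper_force: 66.5
```

Contact came exactly at the height I predicted. I'll release, rise and head towards the bottle, then view the base in the picture.

```bash
python3 -m pendant '{"fingers":[1,1,1,1,1,1,1,1,1,1],"linear":[[0,0,0],[0,0,0],[0,0,0],[0,0,0],[0,0,-20],[0,0,-60],[0,0,-100],[0,0,-140],[0,0,-180],[0,0,-180]],"dr":[[0,0,0],[0,0,0],[0,0,0],[0,0,0],[0,0,0],[0,0,0],[0,0,0],[0,0,0],[0,0,0],[0,0,0]]}'
python3 -c "
from h import *
go((555,38,275),40)"
```

```text
time: 7.2
tool_pos: [531.7, -275.5, 277.3]
tool_rot: [3.132, 0.006, 1.501]
force: [1.0, 0.1, -0.1]
gripper_width: 0.999
gripper_force: 0.0
lin [314.3   1.4   0.4] dr [ 0.007  0.009 -0.768] pos [ 531.7 -275.5  277.3] t 7.2 w 0.999 F [ 1.   0.1 -0.1]
```

View pics/top1c.png

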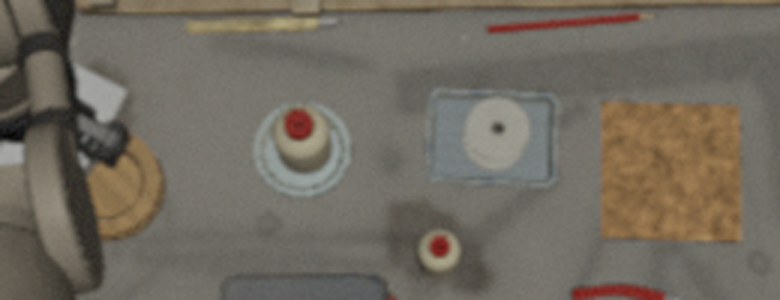

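The top crop shows the base's right edge at x≈165 and its bottom at y≈240; the arm hides the rest. I'll move over to the bottle and take clean top and side pictures.

```bash
python3 - <<'E'
from h import *
a,_=snap('top','top2.png'); b,_=snap('side','side2.png')
f=lambda n,x,y,w,h,k:cv2.resize(cv2.imread(n)[y:y+h,x:x+w],None,fx=k,fy=k,interpolation=cv2.INTER_CUBIC)
A=f('pics/top2.png',190,170,130,70,6);B=f('pics/side2.png',250,180,130,140,4)
cv2.imwrite('pics/c2.png',A);cv2.imwrite('pics/s2.png',B)
E
python3 -m pendant '{"fingers":[1,1,1,1,1,1,1,1,1,1],"linear":[[30,0,0],[65,0,0],[105,0,0],[145,0,0],[185,0,0],[225,0,0],[250,0,0],[250,0,0],[250,0,0],[250,0,0]],"dr":[[0,0,0],[0,0,0],[0,0,0],[0,0,0],[0,0,0],[0,0,0],[0,0,0],[0,0,0],[0,0,0],[0,0,0]]}'
python3 - <<'E'
from h import *
snap('wrist','w3.png')
E
```

```text
time: 8.3
tool_pos: [547.2, -25.9, 270.0]
tool_rot: [-3.14, 0.0, 1.5]
force: [0.2, -0.3, 0.9]
gripper_width: 1.001
gripper_force: 0.0
```

View pics/c2.png

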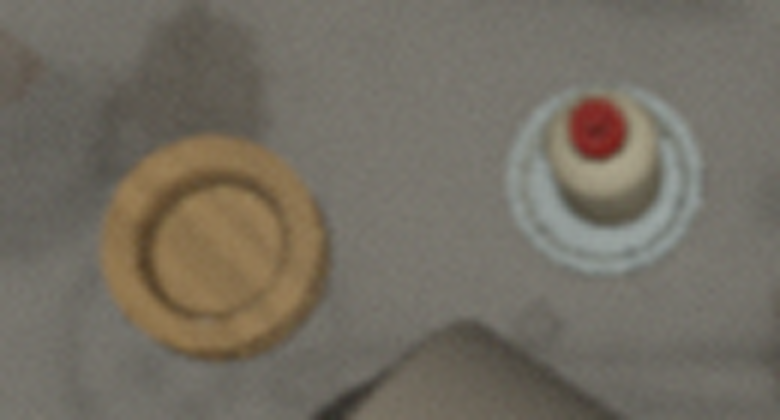

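View pics/s2.png

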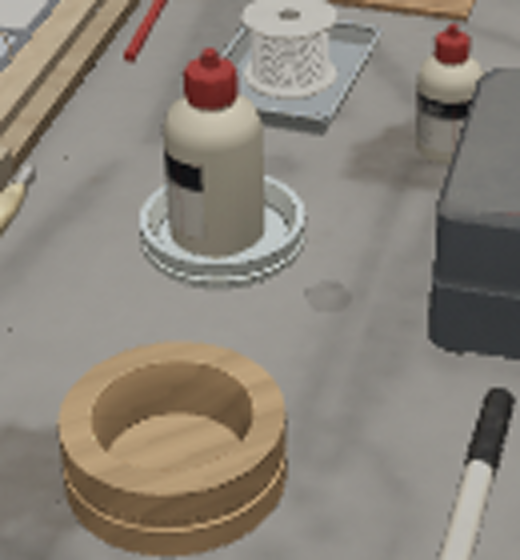

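View pics/w3.png

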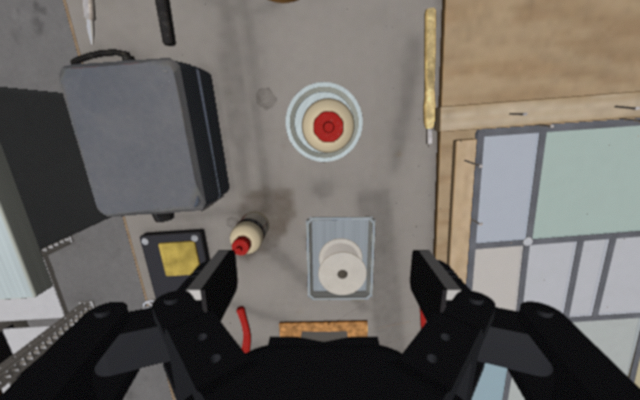

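The pictures show:
- **Base, seen from above:** rim spans x 102–326 and y 135–347 in the crop, with the well empty.
- **Bottle:** upright in the dish, with the cap at wrist (328,127) and crop (598,128).
- **Spool:** its hole is at wrist (342,273).
- **Pan:** its rim corners are at about (307,217) to (372,299) in the wrist view.

I'll fit circles to get positions.

```bash
cat > m.py <<'E'
from h import *
from scipy.optimize import least_squares
T=r.camera_model('top');S=r.camera_model('side');W=r.camera_model('wrist')
a=np.linspace(0,2*np.pi,180)
def circ(rad,obs,x0):
    def f(p):
        P=np.c_[p[0]+rad*np.cos(a),p[1]+rad*np.sin(a),np.full(180,p[2])];o=[]
        for m,e in obs:
            q=np.array([proj(m,x) for x in P]);v=[q[:,0].min(),q[:,0].max(),q[:,1].min(),q[:,1].max()]
            o+=[v[i]-e[i] for i in range(4) if e[i] is not None]
        return o
    s=least_squares(f,x0);print(s.x.round(1),'res',np.abs(s.fun).max().round(2));return s.x
t=lambda x0,x1,y0,y1:[190+(x0-2.5)/6,190+(x1-2.5)/6,170+(y0-2.5)/6,170+(y1-2.5)/6]
s=lambda x0,x1,y0,y1:[250+(x0-1.5)/4,250+(x1-1.5)/4,180+(y0-1.5)/4,180+(y1-1.5)/4]
E
python3 - <<'E'
from m import *
circ(46,[(T,t(102,326,135,347)),(S,s(58,287,342,495))],[520,205,36])
circ(41,[(T,t(507,700,85,272)),(S,s(139,305,174,275))],[552,40,18])
circ(41,[(W,[285,362,82,160])],[552,40,18])
tp=lambda x,y:t(x,x,y,y)[::2]; sp=lambda x,y:s(x,x,y,y)[::2]
print('cap',tri([(T,tp(598,128)),(W,(328,127))]),tri([(T,tp(598,128)),(S,sp(209,58)),(W,(328,127))]))
print('hole',tri([(T,(190+497/3,150+127/3)),(W,(342,273)),(S,sp(289,14))]))
c=np.array([onz(W,q,14) for q in ((307,217),(375,217),(372,299),(309,299))]);print(c.round(1),c.mean(0))
go((554,38,250),-4)
E
```

```text
[522.2 203.1  36.2] res 0.73
[551.2  40.7  15.2] res 0.74
[551.6  40.5  12.8] res 0.46
cap (array([554.86295378,  38.00991271,  97.95388044]), np.float64(0.31921362148526744)) (array([554.0134574 ,  37.86376932, 106.49632159]), np.float64(1.2416127777204282))
hole (array([ 560.56530022, -125.67198239,   44.1099419 ]), np.float64(1.2361956838909416))
[[ 524.6  -65.1   14. ]
 [ 604.3  -70.8   14. ]
 [ 598.  -181.3   14. ]
 [ 517.6 -175.6   14. ]] [ 561.11439867 -123.19689584   14.        ]
lin [64.4  2.2 20.2] dr [-0.001  0.    -0.002] pos [547.2 -26.1 270.2] t 8.35 w 0.999 F [-0.3 -0.8  0.2]
```

Fits agree with the stated heights: base (522,203), dish (551,41), bottle (554,38). Next I descend on the bottle and grip it at TCP z≈115.

```bash
python3 -m pendant '{"fingers":[1,1,1,1,1,1,1],"linear":[[30,2,0],[55,2,0],[64,2,5],[64,2,40],[64,2,75],[64,2,80],[64,2,80]],"dr":[[0,0,0],[0,0,0],[0,0,0],[0,0,0],[0,0,0],[0,0,0],[0,0,0]]}'
python3 -c "
from h import *
go((554,38,115),-4)"
```

```text
time: 9.05
tool_pos: [553.6, 37.9, 190.2]
tool_rot: [-3.139, 0.0, 1.5]
force: [-0.3, 0.1, 0.6]
gripper_width: 0.998
gripper_force: 0.0
lin [ 0.1  0.6 75.2] dr [-0.002  0.    -0.001] pos [553.6  37.9 190.2] t 9.05 w 0.998 F [-0.3  0.1  0.6]
```

```bash
python3 -m pendant '{"fingers":[1,1,1,1,1,-1,-1,-1,-1,-1,-1,-1],"linear":[[0,0,30],[0,0,55],[0,0,70],[0,0,75],[0,0,75],[0,0,75],[0,0,75],[0,0,75],[0,0,75],[0,0,75],[0,0,75],[0,0,75]],"dr":[[0,0,0],[0,0,0],[0,0,0],[0,0,0],[0,0,0],[0,0,0],[0,0,0],[0,0,0],[0,0,0],[0,0,0],[0,0,0],[0,0,0]]}'
```

```text
time: 10.25
tool_pos: [554.5, 38.7, 117.2]
tool_rot: [3.139, 0.0, 1.501]
force: [-0.3, -0.3, 5.9]
gripper_width: 0.548
gripper_force: 60.7
```

```bash
python3 -m pendant '{"fingers":[-1,-1,-1,-1,-1,-1,-1],"linear":[[0,0,-8],[0,0,-25],[0,0,-50],[0,0,-75],[0,0,-90],[0,0,-90],[0,0,-90]],"dr":[[0,0,0],[0,0,0],[0,0,0],[0,0,0],[0,0,0],[0,0,0],[0,0,0]]}'
python3 - <<'E'
from h import *
go((522.2,203.1,207),-4)
snap('side','s3.png');cv2.imwrite('pics/s3c.png',cv2.resize(cv2.imread('pics/s3.png')[80:330,230:430],None,fx=2.3,fy=2.3))
E
```

```text
time: 10.95
tool_pos: [553.6, 38.8, 205.8]
tool_rot: [3.142, -0.0, 1.501]
force: [-0.8, 1.5, -1.8]
gripper_width: 0.549
gripper_force: 61.8
lin [161.7 -42.8  -1.2] dr [ 0. -0. -0.] pos [553.6  38.8 205.8] t 10.95 w 0.549 F [-0.8  1.5 -1.8]
```

View pics/s3c.png

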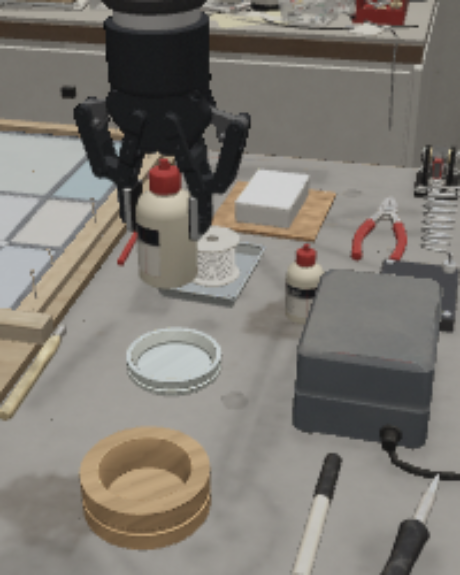

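The side crop shows the bottle held upright above the dish, with the block flat on the cork and the base empty. Carrying it to the base.

```bash
python3 -m pendant '{"fingers":[-1,-1,-1,-1,-1,-1,-1,-1,-1,-1],"linear":[[10,-3,0],[30,-8,0],[55,-15,0],[85,-23,0],[115,-31,0],[140,-37,0],[155,-41,0],[162,-43,0],[162,-43,0],[162,-43,0]],"dr":[[0,0,0],[0,0,0],[0,0,0],[0,0,0],[0,0,0],[0,0,0],[0,0,0],[0,0,0],[0,0,0],[0,0,0]]}'
python3 -c "
from h import *
go((522.2,203.8,121.2),-4)"
```

```text
time: 12.0
tool_pos: [522.4, 202.7, 205.7]
tool_rot: [-3.141, 0.0, 1.5]
force: [0.2, -0.2, -0.9]
gripper_width: 0.55
gripper_force: 61.8
lin [ 1.1 -0.3 84.5] dr [-0.     0.    -0.001] pos [522.4 202.7 205.7] t 12.0 w 0.55 F [ 0.2 -0.2 -0.9]
```

```bash
python3 -m pendant '{"fingers":[-1,-1,-1,-1,-1,-1,-1,-1,-1],"linear":[[1,0,20],[1,0,40],[1,0,58],[1,0,66],[1,0,72],[1,0,76],[1,0,80],[1,0,81],[1,0,81]],"dr":[[0,0,0],[0,0,0],[0,0,0],[0,0,0],[0,0,0],[0,0,0],[0,0,0],[0,0,0],[0,0,0]]}'
```

```text
time: 12.9
tool_pos: [522.5, 204.4, 125.1]
tool_rot: [3.141, -0.0, 1.501]
force: [-0.1, -0.9, -0.4]
gripper_width: 0.548
gripper_force: 61.8
```

```bash
python3 -m pendant '{"fingers":[-1,-1,-1,-1,-1],"linear":[[0,0,1],[0,0,2],[0,0,3],[0,0,4],[0,0,4]],"dr":[[0,0,0],[0,0,0],[0,0,0],[0,0,0],[0,0,0]]}'
```

```text
time: 13.4
tool_pos: [522.4, 204.4, 121.2]
tool_rot: [3.141, -0.0, 1.501]
force: [-0.9, -0.0, 1.6]
gripper_width: 0.555
gripper_force: 62.1
```

Contact again at the predicted height. Releasing and rising, then towards the spool.

```bash
python3 -m pendant '{"fingers":[0.4,1,1,1,1,1,1,1,1,1,1,1],"linear":[[0,0,0.5],[0,0,0.5],[0,0,0.5],[0,0,0.5],[0,0,-20],[0,0,-60],[0,0,-100],[-30,0,-110],[-70,0,-110],[-110,0,-110],[-130,0,-110],[-130,0,-110]],"dr":[[0,0,0],[0,0,0],[0,0,0],[0,0,0],[0,0,0],[0,0,0],[0,0,0],[0,0,0],[0,0,0],[0,0,0],[0,0,0],[0,0,0]]}'
python3 - <<'E'
from h import *
go((560.6,-126,200),-4)
E
```

```text
time: 14.6
tool_pos: [513.2, 72.3, 231.1]
tool_rot: [3.141, 0.0, 1.497]
force: [-0.6, 0.8, 0.8]
gripper_width: 1.003
gripper_force: 0.0
lin [-194.3   61.8   31.2] dr [ 0.     0.    -0.004] pos [513.2  72.3 231.1] t 14.6 w 1.003 F [-0.6  0.8  0.8]
```

```bash
python3 -m pendant '{"fingers":[1,1,1,1,1,1,1,1,1],"linear":[[-30,10,5],[-70,23,10],[-110,36,15],[-150,49,20],[-185,59,25],[-194,62,50],[-194,62,85],[-194,62,90],[-194,62,90]],"dr":[[0,0,0],[0,0,0],[0,0,0],[0,0,0],[0,0,0],[0,0,0],[0,0,0],[0,0,0],[0,0,0]]}'
python3 -c "
from h import *
go((560.6,-126,86),-4)"
```

```text
time: 15.5
tool_pos: [561.4, -122.2, 140.2]
tool_rot: [-3.139, -0.001, 1.502]
force: [-0.4, 0.9, 0.3]
gripper_width: 0.999
gripper_force: 0.0
lin [-3.9 -0.4 54.2] dr [-0.002 -0.001  0.001] pos [ 561.4 -122.2  140.2] t 15.5 w 0.999 F [-0.4  0.9  0.3]
```

```bash
python3 -m pendant '{"fingers":[1,1,1,1,1,-1,-1,-1,-1,-1,-1,-1],"linear":[[-2,0,20],[-2,0,40],[-2,0,50],[-2,0,53],[-2,0,53],[-2,0,53],[-2,0,53],[-2,0,53],[-2,0,53],[-2,0,53],[-2,0,53],[-2,0,53]],"dr":[[0,0,0],[0,0,0],[0,0,0],[0,0,0],[0,0,0],[0,0,0],[0,0,0],[0,0,0],[0,0,0],[0,0,0],[0,0,0],[0,0,0]]}'
```

```text
time: 16.7
tool_pos: [561.8, -125.3, 89.2]
tool_rot: [3.14, 0.0, 1.501]
force: [-1.6, 0.0, 6.8]
gripper_width: 0.624
gripper_force: 63.0
```

```bash
python3 -m pendant '{"fingers":[-1,-1,-1,-1,-1,-1,-1],"linear":[[0,0,-8],[0,0,-25],[0,0,-50],[0,0,-75],[0,0,-85],[0,0,-85],[0,0,-85]],"dr":[[0,0,0],[0,0,0],[0,0,0],[0,0,0],[0,0,0],[0,0,0],[0,0,0]]}'
python3 -c "
from h import *
go((551.4,41.2,172),-4)"
```

```text
time: 17.4
tool_pos: [560.9, -125.0, 172.0]
tool_rot: [-3.14, -0.001, 1.501]
force: [-0.3, 0.4, -3.0]
gripper_width: 0.621
gripper_force: 63.7
lin [ 1.651e+02 -2.110e+01  1.000e-01] dr [-0.001 -0.001 -0.   ] pos [ 560.9 -125.   172. ] t 17.4 w 0.621 F [-0.3  0.4 -3. ]
```

```bash
python3 -m pendant '{"fingers":[-1,-1,-1,-1,-1,-1,-1,-1,-1,-1,-1],"linear":[[15,-2,0],[45,-6,0],[80,-10,0],[115,-15,0],[145,-19,0],[160,-21,0],[165,-21,0],[165,-21,0],[165,-21,25],[165,-21,50],[165,-21,50]],"dr":[[0,0,0],[0,0,0],[0,0,0],[0,0,0],[0,0,0],[0,0,0],[0,0,0],[0,0,0],[0,0,0],[0,0,0],[0,0,0]]}'
python3 - <<'E'
from h import *
go((551.4,41.2,92.2),-4)
snap('wrist','w4.png')
E
```

```text
time: 18.5
tool_pos: [550.3, 39.6, 119.8]
tool_rot: [-3.135, 0.0, 1.499]
force: [-1.3, -0.1, -4.4]
gripper_width: 0.623
gripper_force: 64.3
lin [ 1.7  1.2 27.6] dr [-0.007  0.    -0.002] pos [550.3  39.6 119.8] t 18.5 w 0.623 F [-1.3 -0.1 -4.4]
```

View pics/w4.png

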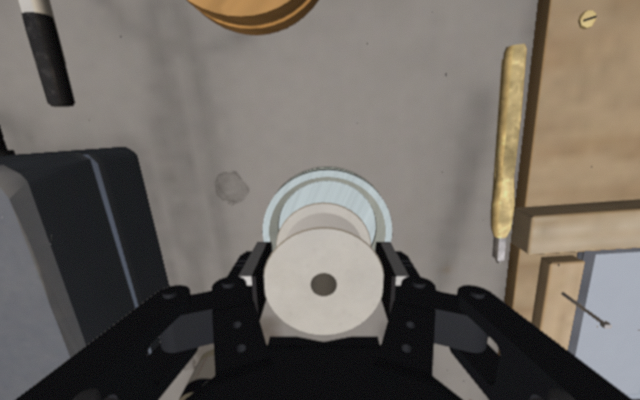

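The wrist view shows the spool held level and nearly centred on the dish (spool column about 324, dish about 327). I'll make the small correction and lower it.

```bash
python3 -m pendant '{"fingers":[-1,-1,-1,-1,-1,-1,-1],"linear":[[1,1,6],[1,1,12],[1,1,17],[1,1,21],[1,1,23],[1,1,24],[1,1,24]],"dr":[[0,0,0],[0,0,0],[0,0,0],[0,0,0],[0,0,0],[0,0,0],[0,0,0]]}'
```

```text
time: 19.25
tool_pos: [553.1, 41.9, 98.9]
tool_rot: [3.142, -0.0, 1.501]
force: [0.5, 0.7, -3.5]
gripper_width: 0.628
gripper_force: 64.3
```

```bash
python3 -m pendant '{"fingers":[-1,-1,-1,-1,-1],"linear":[[0,-1,2],[0,-1,4],[0,-1,6],[0,-1,7],[0,-1,7]],"dr":[[0,0,0],[0,0,0],[0,0,0],[0,0,0],[0,0,0]]}'
```

```text
time: 19.75
tool_pos: [552.0, 41.9, 92.3]
tool_rot: [-3.142, -0.0, 1.501]
force: [-2.6, 0.6, 1.9]
gripper_width: 0.621
gripper_force: 65.0
```

```bash
python3 -m pendant '{"fingers":[0.7,1,1,1,1,1,1,1,1,1,1,1],"linear":[[0,0,0.5],[0,0,0.5],[0,0,0.5],[0,0,-10],[0,0,-50],[0,0,-90],[-10,0,-110],[-50,-5,-110],[-100,-9,-110],[-150,-12,-110],[-200,-16,-110],[-240,-20,-110]],"dr":[[0,0,0],[0,0,0],[0,0,0],[0,0,0],[0,0,0],[0,0,0],[0,0,0],[0,0,0],[0,0,0],[0,0,0],[0,0,0],[0,0,0]]}'
python3 - <<'E'
from h import *
go((530,-274.4,180),-4)
E
```

```text
time: 20.95
tool_pos: [514.8, -198.7, 202.9]
tool_rot: [3.14, 0.001, 1.5]
force: [-0.2, 0.7, -0.6]
gripper_width: 0.999
gripper_force: 0.0
lin [-74.4  20.4  23. ] dr [ 0.001  0.001 -0.001] pos [ 514.8 -198.7  202.9] t 20.95 w 0.999 F [-0.2  0.7 -0.6]
```

```bash
python3 -m pendant '{"fingers":[1,1,1,1,1],"linear":[[-35,10,0],[-68,20,0],[-68,20,0],[-68,20,0],[-68,20,0]],"dr":[[0,0,0],[0,0,0],[0,0,0],[0,0,0],[0,0,0]]}'
python3 - <<'E'
from h import *
go((530,-274.4,91.9),-4)
snap('wrist','w5.png')
E
```

```text
time: 21.45
tool_pos: [530.4, -264.3, 202.1]
tool_rot: [-3.141, -0.001, 1.502]
force: [0.2, -0.4, -0.2]
gripper_width: 0.999
gripper_force: 0.0
lin [-10.2   0.4 110.2] dr [-0.    -0.001  0.001] pos [ 530.4 -264.3  202.1] t 21.45 w 0.999 F [ 0.2 -0.4 -0.2]
```

View pics/w5.png

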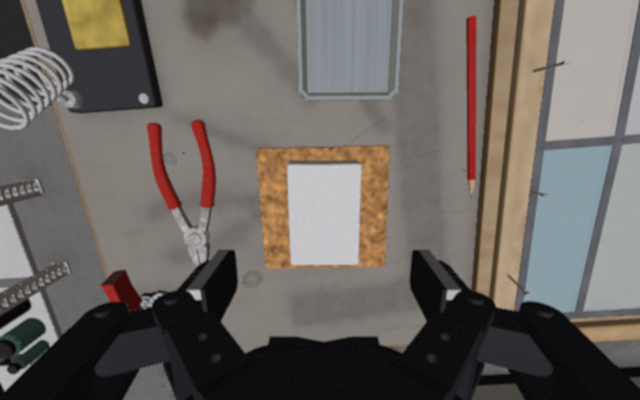

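The wrist view shows the block on the cork, with top corners (288,164), (361,164), (359,265) and (291,264). The empty pan's near rim corners are at about (299,98) and (400,98).

Run:
```python
from h import *
W=r.camera_model('wrist')
c=np.array([onz(W,q,34) for q in ((288,164),(361,164),(359,265),(291,264))]);print(c.round(1),c.mean(0))
e=c[1]-c[0]+c[2]-c[3];print(np.degrees(np.arctan2(e[1],e[0])))
p=np.array([onz(W,q,14) for q in ((299,98),(400,98))]);e=p[1]-p[0];print(p.round(1),np.linalg.norm(e),np.degrees(np.arctan2(e[1],e[0])))
print('centre from near edge',p.mean(0)+56.5*np.array([-e[1],e[0],0])/np.linalg.norm(e))
```

```text
[[ 503.8 -227.    34. ]
 [ 563.1 -231.1   34. ]
 [ 558.2 -322.1   34. ]
 [ 497.3 -316.9   34. ]] [ 530.5928299  -274.28559872   34.        ]
-4.418591645546906
[[ 515.9 -175.7   14. ]
 [ 599.7 -181.5   14. ]] 83.97828297473568 -3.9390594914334662
centre from near edge [ 561.64339731 -122.21233106   14.        ]
```

```bash
python3 -m pendant '{"fingers":[1,1,1,1,1,1],"linear":[[-5,0,30],[-9,0,60],[-9,0,90],[-9,0,103],[-9,0,108],[-9,0,108]],"dr":[[0,0,0],[0,0,0],[0,0,0],[0,0,0],[0,0,0],[0,0,0]]}'
python3 -c "
from h import *
go((530.3,-274.3,89),-4)"
```

```text
time: 22.1
tool_pos: [530.3, -273.9, 94.2]
tool_rot: [3.141, -0.0, 1.502]
force: [-0.0, -0.0, 0.1]
gripper_width: 1.001
gripper_force: 0.0
lin [-0.4  0.1  5.2] dr [ 0.    -0.     0.001] pos [ 530.3 -273.9   94.2] t 22.1 w 1.001 F [-0.  -0.   0.1]
```

```bash
python3 -m pendant '{"fingers":[1,1,-1,-1,-1,-1,-1,-1,-1],"linear":[[0,0,4],[0,0,4],[0,0,4],[0,0,4],[0,0,4],[0,0,4],[0,0,4],[0,0,4],[0,0,4]],"dr":[[0,0,0],[0,0,0],[0,0,0],[0,0,0],[0,0,0],[0,0,0],[0,0,0],[0,0,0],[0,0,0]]}'
```

```text
time: 23.0
tool_pos: [530.3, -274.6, 91.0]
tool_rot: [3.14, 0.001, 1.501]
force: [-1.0, 1.0, 5.8]
gripper_width: 0.71
gripper_force: 66.2
```

```bash
python3 -m pendant '{"fingers":[-1,-1,-1,-1,-1,-1],"linear":[[0,0,-8],[0,0,-25],[0,0,-50],[0,0,-65],[0,0,-65],[0,0,-65]],"dr":[[0,0,0],[0,0,0],[0,0,0],[0,0,0],[0,0,0],[0,0,0]]}'
python3 -c "
from h import *
go((561,-122.5,155),-4)"
```

```text
time: 23.6
tool_pos: [529.7, -274.2, 154.7]
tool_rot: [-3.141, -0.0, 1.501]
force: [0.2, -0.1, -1.3]
gripper_width: 0.712
gripper_force: 65.5
lin [153.5  20.6  -0.3] dr [-0. -0. -0.] pos [ 529.7 -274.2  154.7] t 23.6 w 0.712 F [ 0.2 -0.1 -1.3]
```

```bash
python3 -m pendant '{"fingers":[-1,-1,-1,-1,-1,-1,-1,-1,-1,-1,-1],"linear":[[15,2,0],[45,6,0],[80,11,0],[115,16,0],[140,19,0],[153,21,0],[153,21,0],[153,21,0],[153,21,20],[153,21,40],[153,21,40]],"dr":[[0,0,0],[0,0,0],[0,0,0],[0,0,0],[0,0,0],[0,0,0],[0,0,0],[0,0,0],[0,0,0],[0,0,0],[0,0,0]]}'
python3 - <<'E'
from h import *
go((561,-122.5,86),-4)
snap('wrist','w6.png')
E
```

```text
time: 24.7
tool_pos: [559.8, -124.2, 112.4]
tool_rot: [-3.136, -0.001, 1.499]
force: [-1.2, 1.1, -2.1]
gripper_width: 0.712
gripper_force: 65.7
lin [ 1.7  1.2 26.3] dr [-0.005 -0.001 -0.002] pos [ 559.8 -124.2  112.4] t 24.7 w 0.712 F [-1.2  1.1 -2.1]
```

View pics/w6.png

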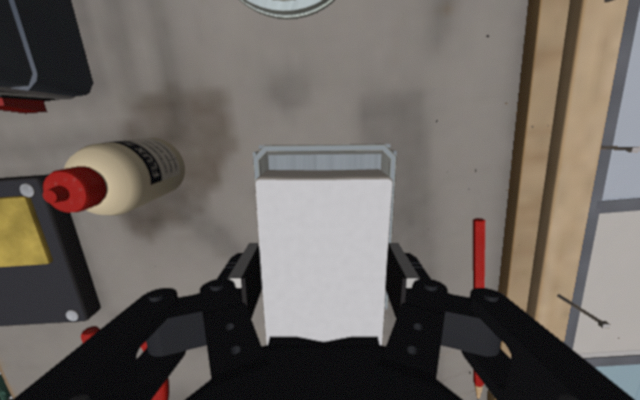

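The wrist view shows the block held square over the pan, whose far rim corners are at about (254,147) and (396,147). Checking the alignment.

Run:
```python
from h import *
W=r.camera_model('wrist');s=r.state();R=Rm(s['tool_rot'])
for uv,z in (((254,146),14),((396,146),14),((257,178),112.4-57),((391,178),112.4-57)):print((R.T@(onz(W,uv,z)-s['tool_pos'])).round(1))
go((561,-122.5,95),-4)
```

```text
[ 55.6 -40.  100. ]
[55.6 41.  99.7]
[ 45.3 -29.9  58.5]
[45.3 29.6 58.4]
lin [ 1.8  0.2 18.8] dr [-0.003 -0.001 -0.002] pos [ 560.7 -124.3  113.8] t 24.75 w 0.712 F [-0.1  1.  -1.4]
```

```bash
python3 -m pendant '{"fingers":[-1,-1,-1,-1,-1,-1,-1],"linear":[[0.5,0,6],[0.5,0,12],[0.5,0,16],[0.5,0,19],[0.5,0,21],[0.5,0,22],[0.5,0,22]],"dr":[[0,0,0],[0,0,0],[0,0,0],[0,0,0],[0,0,0],[0,0,0],[0,0,0]]}'
```

```text
time: 25.45
tool_pos: [561.6, -122.6, 92.8]
tool_rot: [-3.142, -0.0, 1.501]
force: [0.2, 0.8, -2.5]
gripper_width: 0.709
gripper_force: 65.8
```

```bash
python3 -m pendant '{"fingers":[-1,-1,-1,-1,-1,-1],"linear":[[0,-0.5,2],[0,-0.5,4],[0,-0.5,5.5],[0,-0.5,6.5],[0,-0.5,7],[0,-0.5,7]],"dr":[[0,0,0],[0,0,0],[0,0,0],[0,0,0],[0,0,0],[0,0,0]]}'
```

```text
time: 26.05
tool_pos: [561.1, -122.6, 86.0]
tool_rot: [-3.142, -0.0, 1.501]
force: [-1.8, 0.1, 1.2]
gripper_width: 0.714
gripper_force: 66.0
```

Contact at TCP 86.0, the floor height I predicted. Releasing and retreating.

```bash
python3 -m pendant '{"fingers":[1,1,1,1,1,1,1,1,1,1,1,1],"linear":[[0,0,0.5],[0,0,0.5],[0,0,0.5],[0,0,0.5],[0,0,-20],[0,0,-60],[0,0,-100],[0,0,-140],[-40,0,-160],[-80,0,-160],[-120,0,-160],[-120,0,-160]],"dr":[[0,0,0],[0,0,0],[0,0,0],[0,0,0],[0,0,0],[0,0,0],[0,0,0],[0,0,0],[0,0,0],[0,0,0],[0,0,0],[0,0,0]]}'
python3 - <<'E'
from h import *
snap('top','top3.png');snap('side','side3.png')
f=lambda n,x,y,w,h,k:cv2.resize(cv2.imread(n)[y:y+h,x:x+w],None,fx=k,fy=k,interpolation=cv2.INTER_CUBIC)
A=f('pics/top3.png',190,140,260,120,3)[:,:780];B=f('pics/side3.png',230,120,260,80*1,3)[:236]
cv2.imwrite('pics/f.png',A); cv2.imwrite('pics/g.png',f('pics/side3.png',230,160,210,165,3.6)[:590])
E
```

```text
time: 27.25
tool_pos: [552.0, -246.9, 245.9]
tool_rot: [3.141, 0.002, 1.496]
force: [0.3, 0.5, -0.5]
gripper_width: 1.002
gripper_force: 0.0
```

View pics/f.png

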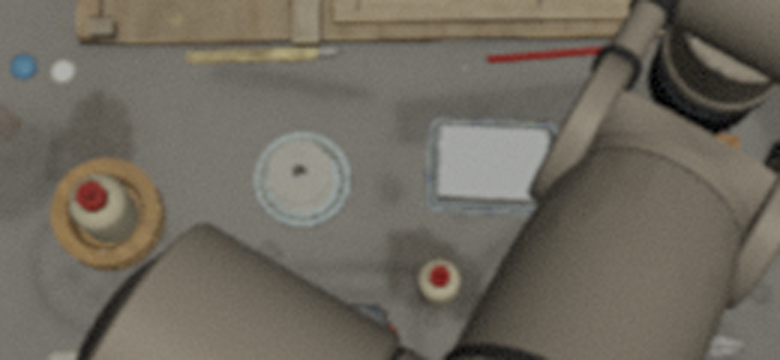

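View pics/g.png

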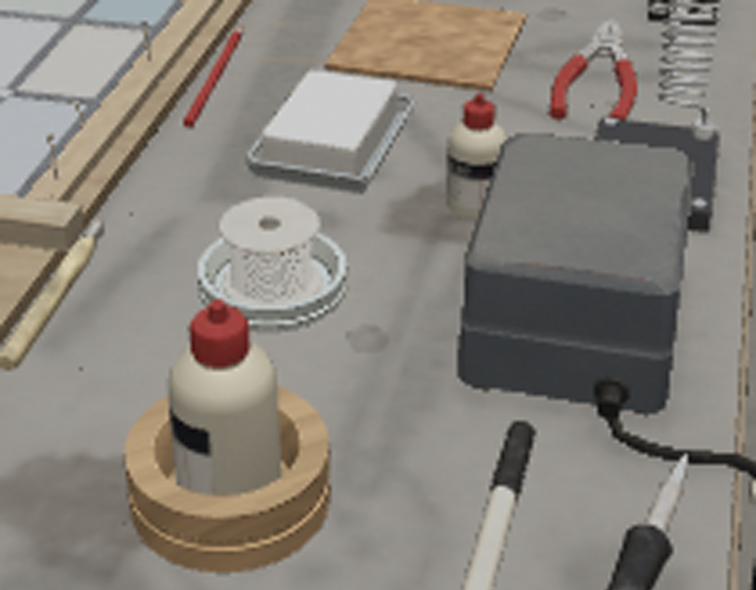

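The bottle stands upright in the base, the spool sits in the dish, and the block lies flat and square in the pan. The cutter, pliers and marker haven't moved. Handing in.

```bash
python3 -m pendant '{"fingers":[1,1,1],"linear":[[0,0,0],[0,0,0],[0,0,0]],"dr":[[0,0,0],[0,0,0],[0,0,0]]}'; python3 -c "
from station import r
print(r.hand_in())"
```

```text
time: 27.65
tool_pos: [553.0, -241.3, 245.9]
tool_rot: [3.142, -0.0, 1.502]
force: [0.6, -0.5, -0.4]
gripper_width: 1.002
gripper_force: 0.0
the job is handed in; nothing more can be done
None
```

The job is handed in after about 28 s of robot time: the final pictures show the bottle upright in the wooden base, the spool in the round dish and the block flat and square in the pan, with the glass cutter, pliers and marker where they lay.

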